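# Find the concealed catch and release the key drawer

## Task

The key drawer of the low grey steel case has no handle: one of the six look-alike plates set in its top is the concealed catch. Feel along the plates with the fingertips until you find the one that gives, press it in so that the drawer springs fully open, then let it come back up and leave the drawer standing open. Do not grasp or lift anything, and leave the things on and around the case where they are.

Things in the scene. Friction and masses are not known exactly. Their poses are not given: they have to be found in the camera images.
- drawer_case: Low grey steel drawer case, 220 (x) x 330 (y) x 70 mm high, screwed to the table. Origin at the centre of its underside, on the table; x points to its rear, y along its width, z up. Its front, with the drawer, faces -x, towards the robot, turned by up to 0.3 rad. In the front part of its top lies a row of six plates; the rest of the top is rigid.
- plate_row (a point): Middle of the row of six look-alike plates, at their upper face, 68 mm above the table and 2 mm below the case's top; axes as the case. Each plate is 60 mm (x) by 46 mm (y); their centres lie at y = -120, -72, -24, 24, 72, 120 mm from this point. Five are blind and rigid; one, at any of the six places and not to be told by eye, is the catch.
- catch (a joint): How far the catch plate is pressed in, in m: 0 at rest, 0.0065 fully in, straight down. Sprung: it starts to give at about 2 N, is fully in at about 6 N, lets the drawer go at 4 to 5 mm, and springs back when let go. The blind plates do not give.
- key_drawer (a joint): How far the drawer has come out of the case's front, in m: 0 shut and caught, 0.055 fully out. Plain front, no handle; once the catch is pressed a spring slides it fully out in about a second and it stays out.
- label_roll_small: Bystander: small roll of white labels, 85x72x26 mm, standing on the rear part of the case's top; origin under its centre. Loose; to be left alone.
- clip_box: Bystander: small blue box, 40x50x18 mm, on the rear part of the case's top; origin under its centre. Loose; to be left alone.
- glue_stick: Bystander: upright glue stick, 27 mm across, 98 mm tall; origin under its centre. Loose; to be left alone.
- tape_measure: Bystander: tape measure, 71x181x42 mm, left of the case; origin under its centre. Loose; to be left alone.
- tape_roll_masking: Bystander: roll of masking tape lying flat, 100 mm across, 25 mm high; origin under its centre. Loose; to be left alone.
- scissors: Bystander: scissors lying flat, 87x199x9 mm; origin under its centre. Loose; to be left alone.

How it is judged (in metres and radians):
On the way:
1. the concealed catch is pressed in (value of joint catch above 0.0035 m), for 0.02 s.
At the end, for the whole second after the job is handed in: The drawer stands at least 48 mm out, the catch plate has sprung back to within 1.5 mm of its rest, and each bystander is within 30 mm of where it began (value of joint key_drawer above 0.048 m and value of joint catch below 0.0015 m and distance of each of label_roll_small, clip_box, glue_stick, tape_measure, tape_roll_masking, scissors from where it was at the start of the episode below 0.03 m); the robot touches nothing.
It fails at once if one of the things on or around the case is shifted, lifted or carried (more than 30 mm) (distance of any of label_roll_small, clip_box, glue_stick, tape_measure, tape_roll_masking, scissors from where it was at the start of the episode above 0.03 m).
It also fails if it takes over 56 s, if anything falls off the work surface, if the arm or the gripper's body presses on something with over 40 N, if the wrist force passes 120 N, or if a joint passes its speed limit or range.

## Robot

A 7-joint arm with a two-finger parallel gripper is mounted at the origin on a cart in front of the work surface, level with it; the furniture and walls round the work are solid. World frame = base frame: x ahead of the robot, y to its left, z up, the work surface at z = 0. Lengths are in m, angles in degrees, forces in N, time in s.
With the tool pointing down it reaches from about 0.425 to 0.875 m from the base axis. Payload 4.7 kg.
Tool frame: the origin (TCP) lies between the finger pads; the fingertips stand 22 mm ahead of it and the grasp point (between the pads) lies 3 mm ahead of it; z points along the fingers, y is the line along which they close (so a half turn about z gives the same grasp; the last joint's range is limited). The gripper opens to 87 mm and grips with 3 to 60 N. Pads are 19 mm wide; open, the fingers measure 117 mm over their backs; the gripper's body (75 mm by 190 mm) begins 51 mm behind the grasp point.
Start: joints at [-68.52, 18.392, -4.016, 83.108, 1.295, 78.541, -3.26], TCP at [0.229, 0.608, 0.245] pointing down, gripper open.
Joint ranges: [-163.93, 163.93], [-17.29, 119.83], [-79.2, 71.16], [3.27, 140.29], [-89.18, 269.18], [5.43, 117.66], [-154.24, 154.24]. Speed limits (degrees/s): [147.25, 147.25, 180, 180, 180, 180, 180].

## Interface

Orientations are given as [roll, pitch, yaw] about the fixed x, y, z axes, in that order (R = Rz(yaw) Ry(pitch) Rx(roll)).
In Python, from cell import env gives the robot as it stands.
- The arm moves only by the tool drive_tool, never from a script. Its argument "moves" is a list of rows, each a list of 3 entries, a list of its own where there are three numbers: the shift along the tool's x, y, z in mm, then the turn, a rotation vector about the tool's x, y, z in rad, then the closure, from 0 (fully open) to 1 (shut). In form: [[[x, y, z], [wx, wy, wz], jaw], ...]. A call has 1 to 12 rows; each row shifts and turns the commanded pose from where the row before left it, along the tool's axes as they then stand; what a row does not reach is not made up. A row lasts 1/12 s, in which the tool goes at most 41.7 mm and 7.16 degrees, less where a joint would pass 70% of its speed; a pose out of reach is approached as far as the arm can. A call with a gripper value outside its range is refused whole. The fingers move at their own pace and stop on an object; "newtons" is the grip in N (left out, the last holds). Time passes only in rows, so rows that do not move let the fingers close. It gives the time, the measured TCP pose, the force, the opening and the grip force at its end, in the units of the state.
- env.get_obs(): the state, without advancing time (a new reading comes with each control period).
- env.read_camera(name): name is "scene" or "side" or "wrist"; returns (picture, depth): 480x640x3 uint8, blue, green, red; 480x640 float32, m along the optical axis (not along the pixel's ray), 0 where there is no reading.
- env.get_calibration(name): a dict with "fx", "fy", "cx", "cy" (pixels), "T" (4x4, takes a point from camera to world coordinates). Camera axes: x right, y down, z forward; pixel columns grow to the right and rows downward; lengths in m; the calibration is good to about 2 mm. The wrist camera is an equidistant fisheye: a pixel r from the principal point sees the ray r / f radians off the axis. A picture is of the moment at which its call begins: read the wrist's pose just before it. get_calibration takes no time and is no camera call; for the wrist camera it gives the pose at the moment of the call.
- env.sign_off(): hands the job in; it is judged then, once.
The state is a dict: "time_s": time; "qpos": joint angles; "joint_velocities": joint speeds; "effort": joint torques, N m; "tool_pos": TCP position; "tool_rot": TCP orientation; "force": force on the tool from outside, world axes, zero at the start; "wrist_torque": the same for the moment, N m; "grip_width": finger opening in m; "grasp_force": force on a finger pad.
Only numpy, scipy, OpenCV 4.12 (cv2) and the standard library are available. Lean on these libraries where they do the work, as an engineer would, in place of code of your own. Each camera call takes 0.05 s, during which the arm holds its last target. There are 200 camera calls.

## Working session

There is one attempt and no reset: what is moved stays moved. The work goes in short steps, Python scripts to look and compute and a tool call to move; the robot and the scene stay as the last step left them, time stands still between calls to the robot, and variables do not carry over. Pictures are saved under pics/ and viewed, at most 10 in all, crops included, and the job is handed in when it is done.

Besides the shell and the picture viewer there is one more tool, called after "Call:" by a JSON object that holds its "name" and its "arguments". drive_tool: Moves the arm, as the interface text tells. Its arguments: {"type":"object","properties":{"moves":{"type":"array"},"newtons":{"type":"number"}},"required":["moves"]}

```bash
mkdir -p pics
python3 - <<'E'
from cell import env
import cv2,numpy as np
o=env.get_obs();print(o)
for n in("scene","side"):
    p,d=env.read_camera(n);cv2.imwrite(f"pics/{n}0.png",p);np.save(f"{n}_d.npy",d)
    c=env.get_calibration(n);print(n,c);np.save(f"{n}_c.npy",c,allow_pickle=True)
E
```

```text
{'time_s': 0.0, 'qpos': array([-68.52146362,  18.43884966,  -4.0146741 ,  83.17517608,
         1.2949534 ,  78.53938823,  -3.25955462]), 'joint_velocities': array([ 0.1028407 ,  0.0664343 ,  0.00233578,  0.1197053 ,  0.08646884,
        0.15578842, -0.01114623]), 'effort': array([ 6.39488599e-05, -4.91297007e+01, -4.04020138e-01, -3.12524164e+01,
       -6.38593454e-02,  4.38009342e-02,  1.76032217e-04]), 'tool_pos': array([0.22932249, 0.60766242, 0.24346132]), 'tool_rot': array([-1.79891821e+02,  5.92578803e-03,  1.59330847e+02]), 'force': array([-0.22867859,  0.1715541 , -0.03151142]), 'wrist_torque': array([-0.00228509, -0.03139942,  0.01196714]), 'grasp_force': 0.0, 'grip_width': 0.087088653014555}
scene {'fx': 586.8363100396491, 'fy': 586.8363100396491, 'cx': 328.9229509542369, 'cy': 237.04404115990997, 'T': array([[-0.94927257,  0.14655317, -0.27821532,  0.9636901 ],
       [ 0.3137156 ,  0.38075935, -0.86983035,  1.24580669],
       [-0.02154331, -0.91298658, -0.40742042,  0.68940924],
       [ 0.        ,  0.        ,  0.        ,  1.        ]])}
side {'fx': 452.740562091239, 'fy': 452.740562091239, 'cx': 317.417432341401, 'cy': 243.4537956907115, 'T': array([[ 0.13774035, -0.8617106 ,  0.48834664, -0.02160911],
       [-0.99046219, -0.12157525,  0.06483905, -0.12784149],
       [ 0.00349837, -0.49261984, -0.87023759,  1.07943876],
       [ 0.        ,  0.        ,  0.        ,  1.        ]])}
```

View pics/scene0.png

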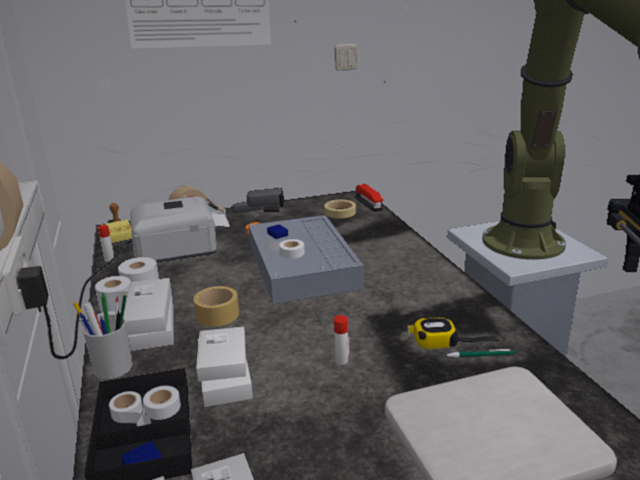

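View pics/side0.png

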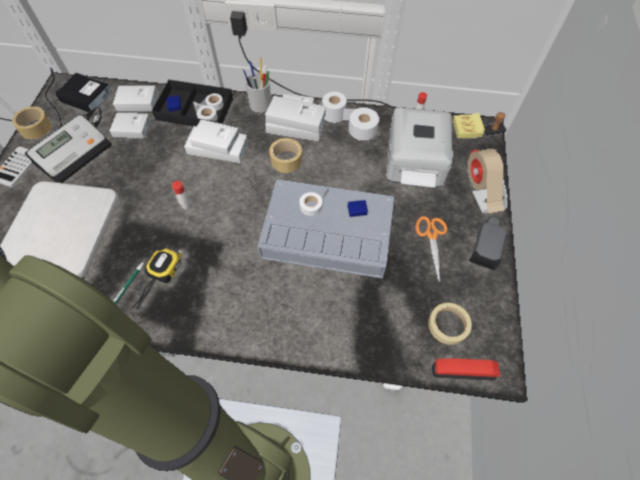

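Scene: the grey case's plates run along its near edge. In the side view its top spans roughly (277,183), (393,195), (386,262), (263,245), with the plate row from (272,238) to (375,252). The label roll is at (311,203), the blue box at (358,208) and the tape measure at (163,263). Next I'll fit the case top from depth.

Run:
```python
import cv2,numpy as np
for n,(u0,u1,v0,v1) in dict(side=(250,405,170,285),scene=(240,370,205,310)).items():
    d=np.load(f"{n}_d.npy");c=np.load(f"{n}_c.npy",allow_pickle=True).item()
    v,u=np.mgrid[v0:v1,u0:u1];z=d[v0:v1,u0:u1]
    P=np.stack([(u-c['cx'])/c['fx']*z,(v-c['cy'])/c['fy']*z,z],-1)@c['T'][:3,:3].T+c['T'][:3,3]
    m=(P[...,2]>.06)&(P[...,2]<.08)&(z>0)
    m=cv2.morphologyEx(m.astype(np.uint8),cv2.MORPH_OPEN,np.ones((3,3)))
    k,l,s,_=cv2.connectedComponentsWithStats(m);m=l==1+np.argmax(s[1:,4])
    Q=P[m];print(n,len(Q),np.median(Q[:,2]))
    r=cv2.minAreaRect(Q[:,:2].astype(np.float32)*1000);print(r,cv2.boxPoints(r).round().tolist())
p=cv2.imread("pics/side0.png")[165:290,240:405];cv2.imwrite("pics/crop.png",cv2.resize(p,None,fx=4.5,fy=4.5,interpolation=cv2.INTER_CUBIC))
```

```text
side 8094 0.06854302470105567
((619.0463256835938, -69.45756530761719), (330.2448425292969, 224.2786407470703), 87.65660858154297) [[500.0, -230.0], [724.0, -239.0], [738.0, 91.0], [514.0, 100.0]]
scene 4509 0.06885792952971337
((621.0211791992188, -66.96272277832031), (341.72735595703125, 220.10704040527344), 87.74539947509766) [[504.0, -233.0], [724.0, -242.0], [738.0, 99.0], [518.0, 108.0]]
```

View pics/crop.png

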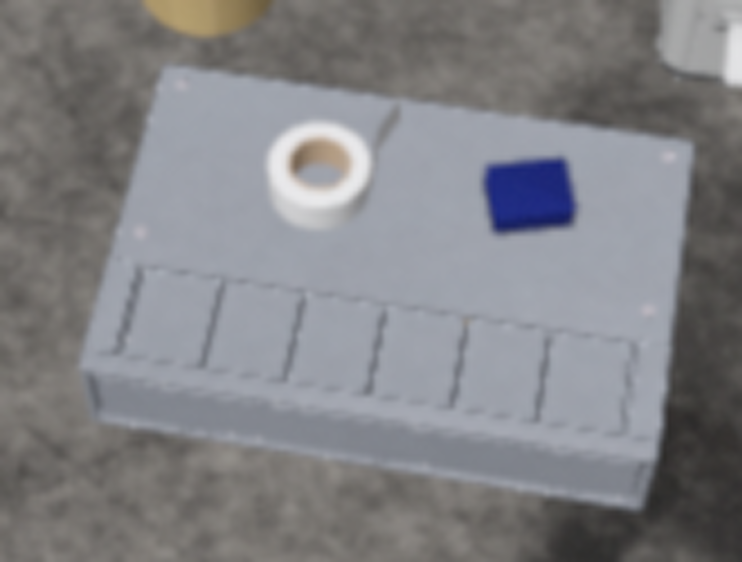

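```bash
cat > h.py <<'E'
import numpy as np
from scipy.spatial.transform import Rotation as R
def to(o,p,yaw):
    "shift in current tool frame to world p; turn for yaw"
    r=R.from_euler('xyz',o['tool_rot'],degrees=True);t=R.from_euler('xyz',[180,0,yaw],degrees=True)
    print('shift mm',(r.inv().apply(np.array(p)-o['tool_pos'])*1000).round(1),'rotvec',(r.inv()*t).as_rotvec().round(3))
E
python3 - <<'E'
from h import *
from cell import env
c=np.load("side_c.npy",allow_pickle=True).item();T=c['T']
px=np.array([[135,267],[115,352],[625,432],[635,342]])/4.5+[240,165]
W=[]
for u,v in px:
    r=T[:3,:3]@[(u-c['cx'])/c['fx'],(v-c['cy'])/c['fy'],1];W.append((T[:3,3]+r*(.069-T[2,3])/r[2])[:2])
W=np.array(W);print(W.round(3));m=W.mean(0);print('mid',m)
a=W[0]+W[1]-W[2]-W[3];yaw=np.degrees(np.arctan2(a[1],a[0]))-90;print('yaw',yaw)
y=np.array([-np.sin(np.radians(yaw)),np.cos(np.radians(yaw))])
for k in(-120,-72,-24,24,72,120):print(k,(m+y*k/1000).round(4))
to(env.get_obs(),[*(m+y*.12),.2],90+yaw)
E
```

```text
[[ 0.585  0.079]
 [ 0.528  0.079]
 [ 0.517 -0.212]
 [ 0.576 -0.214]]
mid [ 0.55125488 -0.06708517]
yaw -1.9942436578374014
-120 [ 0.5471 -0.187 ]
-72 [ 0.5487 -0.139 ]
-24 [ 0.5504 -0.0911]
24 [ 0.5521 -0.0431]
72 [0.5538 0.0049]
120 [0.5554 0.0528]
shift mm [-501.  -404.    44.3] rotvec [-1.000e-03  1.000e-03  1.245e+00]
```

Call:
{"name": "drive_tool", "arguments": {"moves": [[[-25,-20,0],[0,0,0],1],[[-25,-20,0],[0,0,0],1],[[-25,-20,0],[0,0,0],1],[[-25,-20,0],[0,0,0],1],[[-25,-20,0],[0,0,0],1],[[-25,-20,0],[0,0,0],1],[[-25,-20,0],[0,0,0],1],[[-25,-20,0],[0,0,0],1],[[-25,-20,0],[0,0,0],1],[[-25,-20,0],[0,0,0],1]], "newtons": 20}}

```text
time_s: 0.93
tool_pos: [0.3932, 0.3311, 0.2443]
tool_rot: [-180.0, -0.0, 159.3]
force: [0.3, 0.3, 0.5]
grip_width: 0.0282
grasp_force: 0.0
```

Call:
{"name": "drive_tool", "arguments": {"moves": [[[-25,-20,0],[0,0,0],1],[[-25,-20,0],[0,0,0],1],[[-25,-20,0],[0,0,0],1],[[-25,-20,0],[0,0,0],1],[[-25,-20,0],[0,0,0],1],[[-25,-20,0],[0,0,0],1],[[-25,-20,0],[0,0,0],1],[[-25,-20,0],[0,0,0],1],[[-25,-20,0],[0,0,0],1],[[-25,-20,0],[0,0,0],1]]}}

```text
time_s: 1.77
tool_pos: [0.5564, 0.056, 0.2443]
tool_rot: [-180.0, -0.0, 159.3]
force: [0.1, 0.7, 0.3]
grip_width: 0.0006
grasp_force: 0.0
```

Call:
{"name": "drive_tool", "arguments": {"moves": [[[0,0,5],[0,0,0.11],1],[[0,0,5],[0,0,0.11],1],[[0,0,5],[0,0,0.11],1],[[0,0,5],[0,0,0.11],1],[[0,0,5],[0,0,0.11],1],[[0,0,5],[0,0,0.11],1],[[0,0,5],[0,0,0.11],1],[[0,0,5],[0,0,0.11],1],[[0,0,0],[0,0,0.11],1],[[0,0,0],[0,0,0.11],1],[[0,0,0],[0,0,0.11],1],[[0,0,0],[0,0,0.035],1]]}}

```text
time_s: 2.77
tool_pos: [0.5558, 0.0574, 0.2041]
tool_rot: [-180.0, 0.0, 87.7]
force: [-0.5, 0.4, 0.2]
grip_width: 0.0003
grasp_force: 0.0
```

Run:
```python
from h import *
from cell import env
o=env.get_obs();print(o['tool_pos'],o['tool_rot'],o['force'],o['grip_width'],o['time_s'])
to(o,[.5554,.0528,.11],88)
```

```text
[0.55575629 0.05740506 0.2040743 ] [-1.79951606e+02  1.46596613e-02  8.77162138e+01] [-0.53406584  0.3890109   0.24512858] 0.0003146508840175139 2.7667
shift mm [-4.6 -0.1 94.1] rotvec [-0.001  0.    -0.005]
```

Call:
{"name": "drive_tool", "arguments": {"moves": [[[-4.5,0,20],[0,0,0],1],[[0,0,30],[0,0,0],1],[[0,0,30],[0,0,0],1],[[0,0,20],[0,0,0],1],[[0,0,8],[0,0,0],1],[[0,0,0],[0,0,0],1],[[0,0,0],[0,0,0],1],[[0,0,0],[0,0,0],1]]}}

```text
time_s: 3.43
tool_pos: [0.5572, 0.053, 0.0981]
tool_rot: [179.9, -0.0, 88.0]
force: [0.2, 1.1, 0.1]
grip_width: 0.0004
grasp_force: 0.0
```

Call:
{"name": "drive_tool", "arguments": {"moves": [[[0,0,1],[0,0,0],1],[[0,0,1],[0,0,0],1],[[0,0,1],[0,0,0],1],[[0,0,1],[0,0,0],1],[[0,0,1],[0,0,0],1],[[0,0,1],[0,0,0],1],[[0,0,0],[0,0,0],1],[[0,0,0],[0,0,0],1]]}}

```text
time_s: 4.1
tool_pos: [0.5559, 0.0529, 0.0905]
tool_rot: [-180.0, 0.0, 88.0]
force: [0.6, -0.0, -0.4]
grip_width: 0.0004
grasp_force: 0.0
```

Call:
{"name": "drive_tool", "arguments": {"moves": [[[0,0,1],[0,0,0],1],[[0,0,1],[0,0,0],1],[[0,0,0],[0,0,0],1],[[0,0,0],[0,0,0],1],[[0,0,0],[0,0,0],1]]}}

```text
time_s: 4.52
tool_pos: [0.556, 0.0529, 0.0904]
tool_rot: [-180.0, -0.1, 88.0]
force: [-5.1, -0.8, 13.1]
grip_width: 0.0008
grasp_force: 6.5
```

First plate is rigid, so it's blind. On to the next one.

Call:
{"name": "drive_tool", "arguments": {"moves": [[[0,0,-10],[0,0,0],1],[[-24,0,0],[0,0,0],1],[[-24,0,0],[0,0,0],1],[[0,0,0],[0,0,0],1],[[0,0,6],[0,0,0],1],[[0,0,1],[0,0,0],1],[[0,0,1],[0,0,0],1],[[0,0,1],[0,0,0],1],[[0,0,1],[0,0,0],1],[[0,0,0],[0,0,0],1],[[0,0,0],[0,0,0],1],[[0,0,0],[0,0,0],1]]}}

```text
time_s: 5.52
tool_pos: [0.5539, 0.0058, 0.0904]
tool_rot: [-179.9, -0.0, 88.1]
force: [-6.8, -0.9, 16.5]
grip_width: 0.0004
grasp_force: 8.1
```

Blind as well.

Call:
{"name": "drive_tool", "arguments": {"moves": [[[0,0,-10],[0,0,0],1],[[-24,0,0],[0,0,0],1],[[-24,0,0],[0,0,0],1],[[0,0,0],[0,0,0],1],[[0,0,6],[0,0,0],1],[[0,0,1],[0,0,0],1],[[0,0,1],[0,0,0],1],[[0,0,1],[0,0,0],1],[[0,0,1],[0,0,0],1],[[0,0,0],[0,0,0],1],[[0,0,0],[0,0,0],1],[[0,0,0],[0,0,0],1]]}}

```text
time_s: 6.52
tool_pos: [0.5523, -0.0416, 0.0904]
tool_rot: [-179.9, -0.1, 88.1]
force: [-8.1, 0.7, 16.8]
grip_width: 0.0003
grasp_force: 8.4
```

Call:
{"name": "drive_tool", "arguments": {"moves": [[[0,0,-10],[0,0,0],1],[[-24,0,0],[0,0,0],1],[[-24,0,0],[0,0,0],1],[[0,0,0],[0,0,0],1],[[0,0,6],[0,0,0],1],[[0,0,1],[0,0,0],1],[[0,0,1],[0,0,0],1],[[0,0,1],[0,0,0],1],[[0,0,1],[0,0,0],1],[[0,0,0],[0,0,0],1],[[0,0,0],[0,0,0],1],[[0,0,0],[0,0,0],1]]}}

```text
time_s: 7.52
tool_pos: [0.5507, -0.0894, 0.0904]
tool_rot: [-179.9, -0.1, 88.1]
force: [-7.6, 0.5, 17.9]
grip_width: 0.0003
grasp_force: 8.6
```

Call:
{"name": "drive_tool", "arguments": {"moves": [[[0,0,-10],[0,0,0],1],[[-24,0,0],[0,0,0],1],[[-24,0,0],[0,0,0],1],[[0,0,0],[0,0,0],1],[[0,0,6],[0,0,0],1],[[0,0,1],[0,0,0],1],[[0,0,1],[0,0,0],1],[[0,0,1],[0,0,0],1],[[0,0,1],[0,0,0],1],[[0,0,0],[0,0,0],1],[[0,0,0],[0,0,0],1],[[0,0,0],[0,0,0],1]]}}

```text
time_s: 8.52
tool_pos: [0.549, -0.1374, 0.0904]
tool_rot: [-179.9, -0.1, 88.1]
force: [-6.9, 0.3, 17.4]
grip_width: 0.0007
grasp_force: 8.6
```

Call:
{"name": "drive_tool", "arguments": {"moves": [[[0,0,-10],[0,0,0],1],[[-24,0,0],[0,0,0],1],[[-24,0,0],[0,0,0],1],[[0,0,0],[0,0,0],1],[[0,0,6],[0,0,0],1],[[0,0,1],[0,0,0],1],[[0,0,1],[0,0,0],1],[[0,0,1],[0,0,0],1],[[0,0,1],[0,0,0],1],[[0,0,0],[0,0,0],1],[[0,0,0],[0,0,0],1],[[0,0,0],[0,0,0],1]]}}

```text
time_s: 9.52
tool_pos: [0.548, -0.1866, 0.0885]
tool_rot: [179.9, 0.0, 88.0]
force: [-0.5, -0.1, 1.6]
grip_width: 0.0004
grasp_force: 0.4
```

This one gives: z is 2 mm lower at about 2 N. Pressing it fully in.

Call:
{"name": "drive_tool", "arguments": {"moves": [[[0,0,1],[0,0,0],1],[[0,0,1],[0,0,0],1],[[0,0,1],[0,0,0],1],[[0,0,1],[0,0,0],1],[[0,0,1],[0,0,0],1],[[0,0,0],[0,0,0],1],[[0,0,0],[0,0,0],1],[[0,0,0],[0,0,0],1],[[0,0,0],[0,0,0],1],[[0,0,0],[0,0,0],1]]}}

```text
time_s: 10.35
tool_pos: [0.548, -0.1867, 0.084]
tool_rot: [179.9, -0.0, 88.0]
force: [-0.5, 2.7, 6.5]
grip_width: 0.0003
grasp_force: 3.0
```

Call:
{"name": "drive_tool", "arguments": {"moves": [[[0,0,0],[0,0,0],1],[[0,0,0],[0,0,0],1],[[0,0,0],[0,0,0],1],[[0,0,0],[0,0,0],1],[[0,0,0],[0,0,0],1],[[0,0,0],[0,0,0],1],[[0,0,-5],[0,0,0],1],[[0,0,-20],[0,0,0],1],[[0,0,-35],[0,0,0],1],[[0,0,-35],[0,0,0],1],[[0,0,-20],[0,0,0],1],[[0,0,0],[0,0,0],1]]}}

```text
time_s: 11.35
tool_pos: [0.55, -0.1888, 0.2035]
tool_rot: [179.5, 0.1, 87.9]
force: [0.9, -0.7, 0.4]
grip_width: 0.0004
grasp_force: 0.0
```

Run:
```python
from cell import env
import cv2
p,d=env.read_camera("scene");cv2.imwrite("pics/s1.png",cv2.resize(p[180:350,200:420],None,fx=3.4,fy=3.4))
print(env.get_obs()['tool_pos'],env.get_obs()['force'])
```

```text
[ 0.54881633 -0.18806361  0.2008686 ] [-0.50531356  0.11570481 -0.20783324]
```

View pics/s1.png

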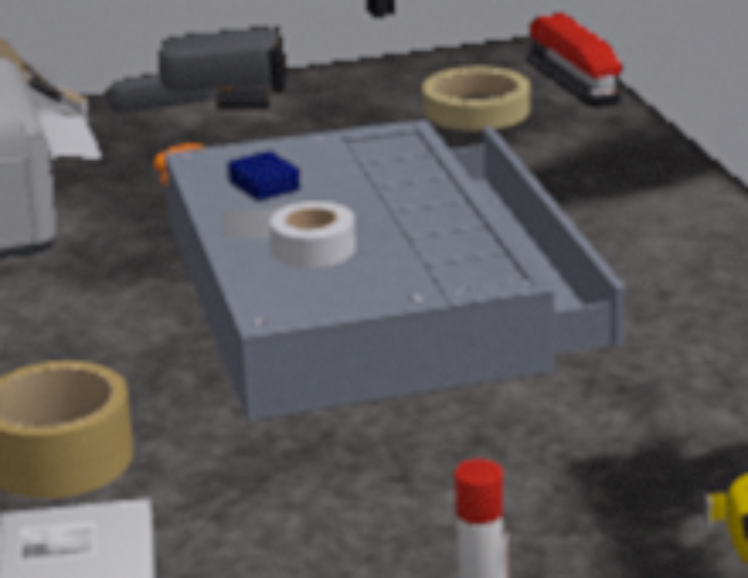

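The drawer is out (front panel from (490,135) to (618,290) in the crop), the box and roll haven't moved, and the gripper is clear. I'll wait half a second, then hand in.

Call:
{"name": "drive_tool", "arguments": {"moves": [[[0,0,0],[0,0,0],1],[[0,0,0],[0,0,0],1],[[0,0,0],[0,0,0],1],[[0,0,0],[0,0,0],1],[[0,0,0],[0,0,0],1],[[0,0,0],[0,0,0],1]]}}

```text
time_s: 11.9
tool_pos: [0.5473, -0.1869, 0.198]
tool_rot: [-179.9, 0.0, 88.0]
force: [-0.4, 1.1, -0.1]
grip_width: 0.0004
grasp_force: 0.0
```

```bash
python3 -c "
from cell import env
print(env.sign_off())"
```

```text
the job is handed in; nothing more can be done
None
```

The catch was the plate at y = -120 mm; I pressed it in about 6.4 mm and let it go, the drawer stands open with the box and label roll on the case unmoved in the last picture, and the job is handed in (no verdict was returned).

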